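# Free the backing board of a framed print

### The job

The framed print lies face down on the pad, its backing board held in by six black turn buttons. Run the fingertips round the inner edge of the frame, skimming just above the rails and the board, and brush every turn button aside onto its rail until none reaches over the board any more, so that it is free to be taken out later. Go gently: do not lean on the board or the frame, leave both lying where they are without lifting them, and do not disturb the tools around.

Things in the scene. Friction and masses are not known exactly. Their poses are not given: they have to be found in the camera images.
- frame: Wooden picture frame, face down, loose on a 4 mm foam pad, 1.7 kg in all, turned up to 17 degrees. Origin: middle of its underside; x from near to far rail, y to its left rail, z up. Outside 212 (x) by 272 (y) mm; rails 36 mm wide, flat back face at z = 20 mm; opening edges at x = +-70, y = +-100 mm. Flat hangers and felt dots (up to 3 mm high) stay 15 mm or more outside the opening.
- backing_board: Buff backing board, 136 by 196 by 5 mm, 0.25 kg, loose in the frame's opening on top of the glazing. Origin: middle of its underside. Its top is 1 mm below the rails' back face and 2 mm below the turn buttons' underside.
- button_near_left (a joint): Angle (rad, anticlockwise from above) of the black turn button with its screw at (x, y) = (-88, +50) mm in the frame's axes, on the rail nearest the robot. 0: square in over the board; beyond +-0.95: no longer over it; +-1.57: along its rail. Turns both ways (+-3.1), about 1 N at the tip, stays where left. 10 mm wide, round tip 30 mm from the screw axis (12 mm over the board at 0); 1 to 7 mm above the rails' back face.
- button_near_right (a joint): Angle (rad, anticlockwise from above) of the black turn button with its screw at (x, y) = (-88, -50) mm in the frame's axes, on the rail nearest the robot. 0: square in over the board; beyond +-0.95: no longer over it; +-1.57: along its rail. Turns both ways (+-3.1), about 1 N at the tip, stays where left. 10 mm wide, round tip 30 mm from the screw axis (12 mm over the board at 0); 1 to 7 mm above the rails' back face.
- button_far_left (a joint): Angle (rad, anticlockwise from above) of the black turn button with its screw at (x, y) = (+88, +50) mm in the frame's axes, on the far rail. 0: square in over the board; beyond +-0.95: no longer over it; +-1.57: along its rail. Turns both ways (+-3.1), about 1 N at the tip, stays where left. 10 mm wide, round tip 30 mm from the screw axis (12 mm over the board at 0); 1 to 7 mm above the rails' back face.
- button_far_right (a joint): Angle (rad, anticlockwise from above) of the black turn button with its screw at (x, y) = (+88, -50) mm in the frame's axes, on the far rail. 0: square in over the board; beyond +-0.95: no longer over it; +-1.57: along its rail. Turns both ways (+-3.1), about 1 N at the tip, stays where left. 10 mm wide, round tip 30 mm from the screw axis (12 mm over the board at 0); 1 to 7 mm above the rails' back face.
- button_side_left (a joint): Angle (rad, anticlockwise from above) of the black turn button with its screw at (x, y) = (0, +118) mm in the frame's axes, on the left rail. 0: square in over the board; beyond +-0.95: no longer over it; +-1.57: along its rail. Turns both ways (+-3.1), about 1 N at the tip, stays where left. 10 mm wide, round tip 30 mm from the screw axis (12 mm over the board at 0); 1 to 7 mm above the rails' back face.
- button_side_right (a joint): Angle (rad, anticlockwise from above) of the black turn button with its screw at (x, y) = (0, -118) mm in the frame's axes, on the right rail. 0: square in over the board; beyond +-0.95: no longer over it; +-1.57: along its rail. Turns both ways (+-3.1), about 1 N at the tip, stays where left. 10 mm wide, round tip 30 mm from the screw axis (12 mm over the board at 0); 1 to 7 mm above the rails' back face.
- brass_weight: Brass-coloured round weight with a knob, 49 mm across, 49 mm high, on the foam pad left of the frame; origin at the middle of its underside. To be left alone.
- bone_folder: Flat cream bone folder, 21 by 154 by 4 mm, on the foam pad right of the frame; origin at the middle of its underside. To be left alone.
- loupe: Black stand loupe, 42 mm across, 34 mm high, on the table to the right; origin at the middle of its underside. To be left alone.
- strip_tin: Round green tin, 64 mm across, 23 mm high, on the table to the right; origin at the middle of its underside. To be left alone.
- scalpel: Scalpel with a teal handle, 10 by 143 by 9 mm, on the table to the left; origin at the middle of its underside. To be left alone.
- tweezers: Steel tweezers, 11 by 122 by 8 mm, on the table to the left; origin at the middle of its underside. To be left alone.

How it is judged:
By the outcome, as a careful person would: the job done as asked, in the order asked, and still so for the second after the job is handed in, with the robot touching nothing.
It also fails if it takes over 51 s, if anything falls off the work surface, if the arm or the gripper's body presses on something with over 40 N, if the wrist force passes 120 N, or if a joint passes its speed limit or range.

### The arm

A 6-joint arm with a two-finger parallel gripper is mounted at the origin on a cart in front of the work surface, level with it; the furniture and walls round the work are solid. World frame = base frame: x ahead of the robot, y to its left, z up, the work surface at z = 0. Lengths are in m, angles in rad, forces in N, time in s.
With the tool pointing down it reaches from about 0.35 to 0.975 m from the base axis. Payload 7.1 kg.
Tool frame: the origin (TCP) lies midway between the tips of the shut fingers; the grasp point (between the pads) lies grip_depth behind it (grip_depth is the distance from the TCP to the grasp point, in m); z points along the fingers, y is the direction in which the jaws open and shut (so a half turn about z gives the same grasp; the last joint's range is limited). The gripper opens to 88 mm and grips with 3 to 60 N. Pads are 20 mm wide; open, the fingers measure 115 mm over their backs; the gripper's body (75 mm by 178 mm) begins 61 mm behind the grasp point.
Start: joints at [1.139, 0.423, 1.63, -0, 1.089, -0.019], TCP at [0.251, 0.572, 0.223] pointing down, gripper open.
Joint ranges: [-3, 3], [-0.9, 2.11], [0.09, 2.58], [-1.31, 4.45], [0.11, 2.69], [-2.54, 2.54]. Speed limits (rad/s): [2.39, 2.39, 3.01, 3.14, 3.14, 3.14].

### API

Orientations are given as a 3x3 rotation matrix whose columns are the frame's x, y, z axes.
In Python, from bench import * gives the robot as it stands.
- The arm moves only by the shell command python3 -m handwheel 'ROWS' [FORCE]. ROWS is JSON, a list of rows, each an object of numbers: "gripper": the opening, from 0 (shut) to 1 (fully open); "tx", "ty", "tz": the shift along the tool's x, y, z in mm; "ax", "ay", "az": the turn, a rotation vector about the tool's x, y, z in degrees. A call has 1 to 20 rows; each row is the pose to reach, as a shift and turn from the pose commanded when the call began, along the tool's axes at that moment; what a row does not reach only later rows make up. A row lasts 1/10 s, in which the tool goes at most 50 mm and 8.59 degrees, less where a joint would pass 70% of its speed; a pose out of reach is approached as far as the arm can. A call with a gripper value outside its range is refused whole. The fingers move at their own pace and stop on an object; FORCE is the grip in N (left out, the last holds). Time passes only in rows, so rows that repeat a pose let the fingers close. It gives the time, the measured TCP pose, the force and the opening at its end, in the units of the state.
- observe(): the state, without advancing time (a new reading comes with each control period).
- get_image(name): name is "side" or "top"; returns a dict with "image" (400x640x3 uint8, red, green, blue), "range_z" (400x640 float32, m along the optical axis (not along the pixel's ray), 0 where there is no reading), "vertical_fov" (degrees; the focal length in pixels is half the picture's height over the tangent of half this angle, whatever the lens; pixels are square), "cx", "cy" (the principal point, pixels), "rvec" (rotation vector, rad) and "tvec" (3), from world to camera coordinates, as OpenCV has them. Camera axes: x right, y down, z forward; pixel columns grow to the right and rows downward; lengths in m; the calibration is good to about 2 mm. A picture is of the moment at which its call begins.
- job_done(): hands the job in, once; it reports no verdict.
The state is a dict: "clock": time; "joint_pos": joint angles; "joint_velocities": joint speeds; "joint_efforts": joint torques, N m; "position": TCP position; "ee_rot": TCP orientation; "ft_force": force on the tool from outside, world axes, zero at the start; "moment": the same for the moment, N m; "finger_gap": finger opening in m.
Only numpy, scipy, OpenCV 4.12 (cv2) and the standard library are available. Lean on these libraries where they do the work, as an engineer would, in place of code of your own. Each camera call takes 0.05 s, during which the arm holds its last target. There are 200 camera calls.

## Working session

There is one attempt and no reset: what is moved stays moved. The work goes in short steps, Python scripts to look and compute and a shell command to move; the robot and the scene stay as the last step left them, time stands still between calls to the robot, and variables do not carry over. Pictures are saved under pics/ and viewed, about 8 in all and at most 12, crops included, and the job is handed in when it is done.

```bash
mkdir -p pics; cat > h.py <<'E'
from bench import *
import numpy as np, cv2
def snap(n,f):
    d=get_image(n); cv2.imwrite('pics/'+f,d['image'][:,:,::-1]); np.savez(''+n+'.npz',**d); return d
def K(d):
    f=200/np.tan(np.radians(d['vertical_fov'])/2); return np.array([[f,0,d['cx']],[0,f,d['cy']],[0,0,1.]])
def cast(d,px,z):
    R=cv2.Rodrigues(np.array(d['rvec'],float))[0]; t=np.array(d['tvec'],float).ravel(); C=-R.T@t
    px=np.atleast_2d(px).astype(float); r=np.c_[px,np.ones(len(px))]@np.linalg.inv(K(d)).T@R
    return C+r*((z-C[2])/r[:,2])[:,None]
def proj(d,P):
    return cv2.projectPoints(np.atleast_2d(P).astype(float),np.array(d['rvec'],float),np.array(d['tvec'],float),K(d),None)[0][:,0]
E
python3 - <<'E'
from h import *
np.set_printoptions(precision=4,suppress=True)
o=observe(); print(o)
for n in('top','side'):
    d=snap(n,n+'0.png'); print(n,{k:d[k] for k in('vertical_fov','cx','cy','rvec','tvec')})
E
```

```text
{'clock': 0.0, 'joint_pos': array([ 1.139 ,  0.4238,  1.6307, -0.    ,  1.0886, -0.019 ]), 'joint_velocities': array([-0.0003, -0.0025,  0.0012, -0.0005,  0.001 , -0.0002]), 'joint_efforts': array([ -0.0002, -54.4627, -27.3663,   0.0644,   0.0229,  -0.0001]), 'position': array([0.2505, 0.572 , 0.2219]), 'ee_rot': array([[-0.916 ,  0.4012, -0.0006],
       [ 0.4012,  0.916 , -0.0013],
       [ 0.    , -0.0015, -1.    ]]), 'ft_force': array([-0.4208, -0.1754, -0.3144]), 'moment': array([ 0.0284, -0.0421,  0.0052]), 'finger_gap': 0.08758369950991925}
top {'vertical_fov': 45.39619961791302, 'cx': 316.7194491590898, 'cy': 191.0296906568909, 'rvec': array([ 2.1852, -2.1843,  0.0638]), 'tvec': array([-0.0022,  0.5358,  1.5282])}
side {'vertical_fov': 54.97006157408401, 'cx': 316.98892897429016, 'cy': 200.82776036980326, 'rvec': array([ 2.1446, -0.5873,  0.2616]), 'tvec': array([-0.456 ,  0.2108,  1.1235])}
```

View pics/top0.png

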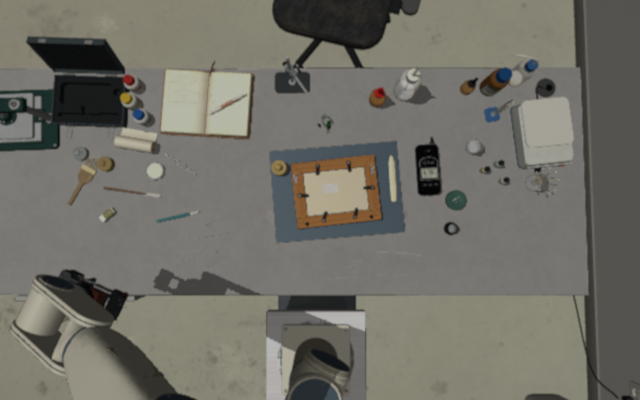

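View pics/side0.png

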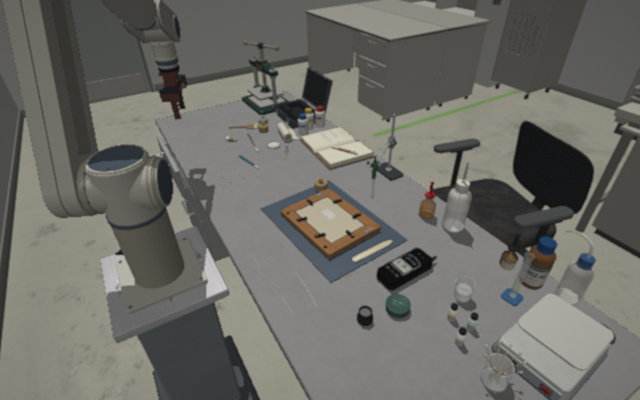

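The top view shows the frame centred at about (337,191) with six dark buttons on it. The brass weight is at (279,168) and the bone folder at (392,178). Next I'll measure the frame pose.

```bash
cat > m.py <<'E'
from h import *
np.set_printoptions(precision=4,suppress=True)
def big(m):
    m=cv2.morphologyEx(m.astype(np.uint8),cv2.MORPH_CLOSE,np.ones((5,5)))
    return max(cv2.findContours(m,cv2.RETR_EXTERNAL,cv2.CHAIN_APPROX_NONE)[0],key=cv2.contourArea)[:,0]
for n,roi in(('top',(265,135,410,245)),('side',(255,175,410,280))):
    d=dict(np.load(n+'.npz')); im=d['image'][:,:,::-1].copy(); hsv=cv2.cvtColor(im,cv2.COLOR_BGR2HSV)
    x0,y0,x1,y1=roi; M=np.zeros(hsv.shape[:2],bool); M[y0:y1,x0:x1]=1
    H,S,V=[hsv[:,:,i].astype(int) for i in range(3)]
    wood=M&(H<20)&(S>110)&(V>60); buff=M&(S<110)&(V>150)
    cw=big(wood); W=cast(d,cw,.024)[:,:2]; r=cv2.minAreaRect((W*1000).astype(np.float32)); print(n,'wood',r)
    cb=big(buff&(cv2.fillPoly(np.zeros(M.shape,np.uint8),[cw],1)>0)); r2=cv2.minAreaRect((cast(d,cb,.023)[:,:2]*1000).astype(np.float32)); print('buff',r2)
    rz=d['range_z']; c=cb.mean(0).astype(int); 
    R=cv2.Rodrigues(d['rvec'])[0]
    z=rz[c[1]-5:c[1]+5,c[0]-5:c[0]+5]; z=np.median(z); p=np.linalg.inv(K(d))@[c[0],c[1],1]*z; print('board pt',R.T@(p-d['tvec']))
    s=5; cv2.imwrite(f'pics/{n}_crop.png',cv2.resize(im[y0:y1,x0:x1],None,fx=s,fy=s,interpolation=cv2.INTER_CUBIC))
E
python3 m.py
```

```text
top wood ((534.6959228515625, -63.246490478515625), (210.59371948242188, 271.0353698730469), 6.5462446212768555)
buff ((534.7471313476562, -61.73103332519531), (134.67398071289062, 194.98577880859375), 6.365169048309326)
board pt [ 0.5389 -0.061   0.0211]
side wood ((530.120849609375, -68.65037536621094), (216.2408905029297, 286.2647399902344), 6.312403202056885)
buff ((534.62255859375, -63.75224304199219), (134.533203125, 194.82925415039062), 6.300811290740967)
board pt [ 0.5323 -0.07    0.0233]
```

View pics/top_crop.png

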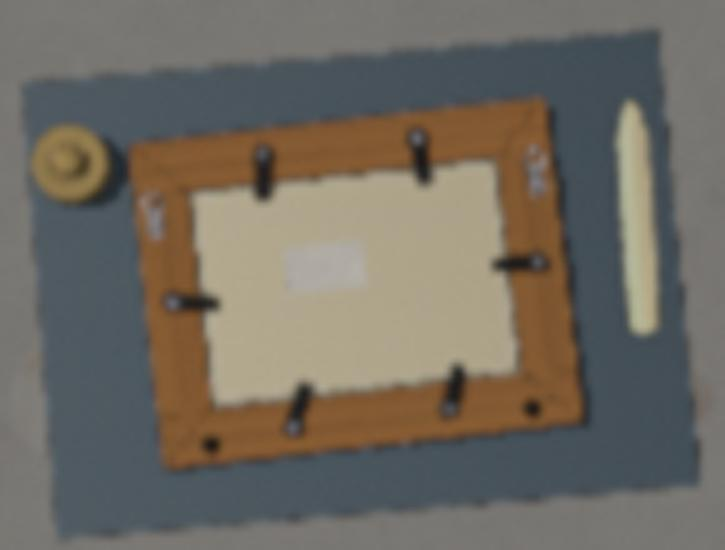

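Both views agree: the frame centre is at (0.5347, -0.063), turned 6.4°, and the sizes match. My plan is to shut the fingers, align them with the frame, then go round the opening with the fingertips at z≈0.0275. That is 3.5 mm above the rails and 3.5 mm below the buttons' tops.

```bash
cat > g.py <<'E'
from h import *
import sys
from scipy.spatial.transform import Rotation as Ro
np.set_printoptions(precision=1,suppress=True)
c=np.array([.5347,-.063]); th=np.radians(6.4)
F=np.array([[np.cos(th),-np.sin(th)],[np.sin(th),np.cos(th)]])
Rt=np.c_[-np.r_[F[:,0],0],np.r_[F[:,1],0],[0,0,-1]]
def delta(xf,yf,z):
    o=observe(); R=o['ee_rot']; p=np.r_[c+F@np.array([xf,yf])/1000,z]
    return R.T@(p-o['position'])*1000, np.degrees(Ro.from_matrix(R.T@Rt).as_rotvec())
if __name__=='__main__':
    o=observe(); q=F.T@(o['position'][:2]-c)*1000
    print('now frame',q,'z',o['position'][2]*1000,'t',o['clock'],'F',o['ft_force'],'gap',o['finger_gap'])
    for a in sys.argv[1:]: print(a,*delta(*[float(v) for v in a.split(',')]))
E
python3 g.py=0 2>/dev/null; python3 g.py -- 2>/dev/null | head -1; python3 -c "
from g import *
print(*delta(-68,-96.5,.10)); print(*delta(-68,-96.5,.20))"
```

```text
now frame [-211.6  662.7] z 221.96488370525668 t 0.1 F [ 0.9  0.1 -0.5] gap 0.08764160342475819
[-504.5 -585.1  122.8] [ -0.1  -0.  -30.1]
[-504.5 -585.2   22.8] [ -0.1  -0.  -30.1]
```

```bash
python3 -m handwheel '[{"gripper":0,"tx":-126,"ty":-146,"tz":5,"az":-15},{"gripper":0,"tx":-126,"ty":-146,"tz":5,"az":-15},{"gripper":0,"tx":-126,"ty":-146,"tz":5,"az":-15},{"gripper":0,"tx":-126,"ty":-146,"tz":5,"az":-15},{"gripper":0,"tx":-252,"ty":-292,"tz":10,"az":-30},{"gripper":0,"tx":-252,"ty":-292,"tz":10,"az":-30},{"gripper":0,"tx":-252,"ty":-292,"tz":10,"az":-30},{"gripper":0,"tx":-252,"ty":-292,"tz":10,"az":-30},{"gripper":0,"tx":-504,"ty":-585,"tz":22,"az":-30},{"gripper":0,"tx":-504,"ty":-585,"tz":22,"az":-30},{"gripper":0,"tx":-504,"ty":-585,"tz":22,"az":-30},{"gripper":0,"tx":-504,"ty":-585,"tz":22,"az":-30},{"gripper":0,"tx":-504,"ty":-585,"tz":22,"az":-30},{"gripper":0,"tx":-504,"ty":-585,"tz":22,"az":-30},{"gripper":0,"tx":-504,"ty":-585,"tz":22,"az":-30},{"gripper":0,"tx":-504,"ty":-585,"tz":22,"az":-30},{"gripper":0,"tx":-504,"ty":-585,"tz":22,"az":-30},{"gripper":0,"tx":-504,"ty":-585,"tz":22,"az":-30},{"gripper":0,"tx":-504,"ty":-585,"tz":22,"az":-30},{"gripper":0,"tx":-504,"ty":-585,"tz":22,"az":-30}]' 10 | tail -c 700; python3 g.py -68,-96.5,.04 2>&1 | tail -3; python3 -c "
from g import *; print(*delta(-68,-96.5,.04))"
```

```text
now frame [-211.6  662.7] z 221.96488370525668 t 0.1 F [ 0.9  0.1 -0.5] gap 0.08764160342475819
-68,-96.5,.04 [-504.5 -585.   182.8] [ -0.1  -0.  -30.1]
[-504.5 -585.   182.8] [ -0.1  -0.  -30.1]invalid input
```

```bash
python3 -m handwheel '[{"gripper":0,"tx":-126,"ty":-146,"tz":5,"ax":0,"ay":0,"az":-15},{"gripper":0,"tx":-126,"ty":-146,"tz":5,"ax":0,"ay":0,"az":-15},{"gripper":0,"tx":-126,"ty":-146,"tz":5,"ax":0,"ay":0,"az":-15},{"gripper":0,"tx":-126,"ty":-146,"tz":5,"ax":0,"ay":0,"az":-15}]' 10 | tail -c 700; python3 -c "
from g import *; print(*delta(-68,-96.5,.2))"
```

```text
clock: 0.5
position: [0.3074, 0.3858, 0.2172]
ee_rot: [[-0.989, 0.15, -0.001], [0.15, 0.989, -0.001], [0.0, -0.001, -1.0]]
ft_force: [0.8, -0.4, -0.2]
finger_gap: 0.0595
[-251.4 -520.4   17.7] [ -0.1  -0.  -15. ]
```

All keys are required in every row.

```bash
python3 -m handwheel '[{"gripper":0,"tx":-125,"ty":-260,"tz":8,"ax":0,"ay":0,"az":-8},{"gripper":0,"tx":-125,"ty":-260,"tz":8,"ax":0,"ay":0,"az":-8},{"gripper":0,"tx":-125,"ty":-260,"tz":8,"ax":0,"ay":0,"az":-8},{"gripper":0,"tx":-125,"ty":-260,"tz":8,"ax":0,"ay":0,"az":-8},{"gripper":0,"tx":-125,"ty":-260,"tz":8,"ax":0,"ay":0,"az":-8},{"gripper":0,"tx":-125,"ty":-260,"tz":8,"ax":0,"ay":0,"az":-8},{"gripper":0,"tx":-251,"ty":-520,"tz":18,"ax":0,"ay":0,"az":-15},{"gripper":0,"tx":-251,"ty":-520,"tz":18,"ax":0,"ay":0,"az":-15},{"gripper":0,"tx":-251,"ty":-520,"tz":18,"ax":0,"ay":0,"az":-15},{"gripper":0,"tx":-251,"ty":-520,"tz":18,"ax":0,"ay":0,"az":-15},{"gripper":0,"tx":-251,"ty":-520,"tz":18,"ax":0,"ay":0,"az":-15},{"gripper":0,"tx":-251,"ty":-520,"tz":18,"ax":0,"ay":0,"az":-15},{"gripper":0,"tx":-251,"ty":-520,"tz":18,"ax":0,"ay":0,"az":-15},{"gripper":0,"tx":-251,"ty":-520,"tz":18,"ax":0,"ay":0,"az":-15}]' 10 | tail -c 700; python3 -c "
from g import *; print(*delta(-68,-96.5,.04))"
```

```text
clock: 1.9
position: [0.477, -0.1642, 0.1991]
ee_rot: [[-0.994, -0.108, -0.001], [-0.108, 0.994, 0.001], [0.001, 0.001, -1.0]]
ft_force: [-0.9, -0.6, -0.3]
finger_gap: 0.0004
[ -0.9  -2.5 159.1] [ 0.  -0.1 -0.2]
```

```bash
python3 -m handwheel '[{"gripper":0,"tx":-1,"ty":-2,"tz":50,"ax":0,"ay":0,"az":0},{"gripper":0,"tx":-1,"ty":-2,"tz":100,"ax":0,"ay":0,"az":0},{"gripper":0,"tx":-1,"ty":-2,"tz":130,"ax":0,"ay":0,"az":0},{"gripper":0,"tx":-1,"ty":-2,"tz":150,"ax":0,"ay":0,"az":0},{"gripper":0,"tx":-1,"ty":-2,"tz":159,"ax":0,"ay":0,"az":0},{"gripper":0,"tx":-1,"ty":-2,"tz":159,"ax":0,"ay":0,"az":0},{"gripper":0,"tx":-1,"ty":-2,"tz":159,"ax":0,"ay":0,"az":0}]' | tail -c 700; python3 - <<'E'
from g import *
d=snap('side','side1.png'); e=snap('top','top1.png')
cv2.imwrite('pics/side1c.png',cv2.resize(d['image'][150:300,240:420,::-1],None,fx=4,fy=4,interpolation=cv2.INTER_CUBIC))
print(*delta(-68,-96.5,.028)); print('tip px side',proj(d,observe()['position']),'t',observe()['clock'])
E
```

```text
clock: 2.6
position: [0.4792, -0.165, 0.0415]
ee_rot: [[-0.994, -0.111, 0.001], [-0.111, 0.994, -0.0], [-0.001, -0.0, -1.0]]
ft_force: [0.2, 0.3, 1.2]
finger_gap: 0.0005
[ 1.8 -0.8 13.9] [-0.1  0.1 -0. ]
tip px side [[330.5 237.1]] t 2.7
```

View pics/side1c.png

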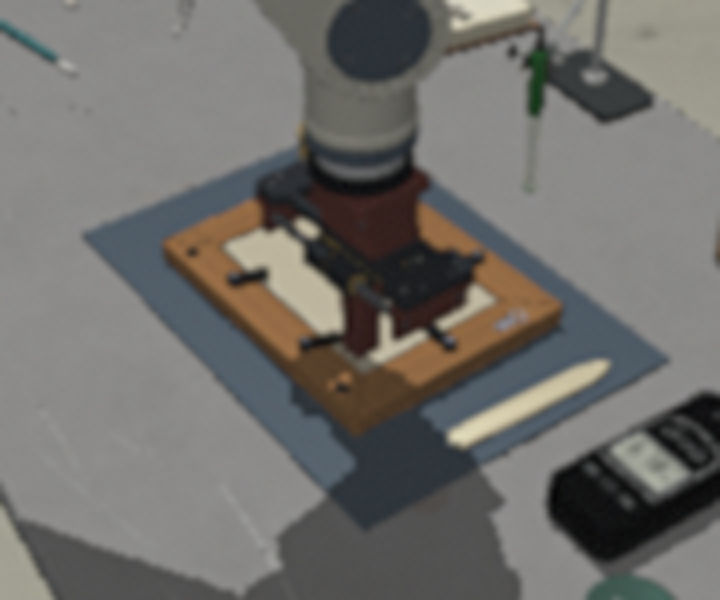

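The fingertips hang over the near-right inner corner at crop (362,350), where the projection puts the TCP, (362,348). They are clear of every button. Going down.

```bash
python3 -m handwheel '[{"gripper":0,"tx":1,"ty":-1,"tz":6,"ax":0,"ay":0,"az":0},{"gripper":0,"tx":1,"ty":-1,"tz":11,"ax":0,"ay":0,"az":0},{"gripper":0,"tx":1,"ty":-1,"tz":13,"ax":0,"ay":0,"az":0},{"gripper":0,"tx":1,"ty":-1,"tz":13,"ax":0,"ay":0,"az":0},{"gripper":0,"tx":1,"ty":-1,"tz":13,"ax":0,"ay":0,"az":0}]' | tail -c 700; python3 - <<'E'
from g import *
print(*delta(-68,-96.5,.028),*delta(-68,96.5,.028)); 
E
```

```text
clock: 3.2
position: [0.4777, -0.1666, 0.0276]
ee_rot: [[-0.994, -0.11, -0.0], [-0.11, 0.994, 0.0], [0.0, 0.0, -1.0]]
ft_force: [-0.2, 0.5, 0.8]
finger_gap: 0.0003
[-0.2  0.1 -0.4] [ 0.  -0.  -0.1] [  0.  193.1  -0.4] [ 0.  -0.  -0.1]
```

```bash
python3 -m handwheel '[{"gripper":0,"tx":0,"ty":8,"tz":0,"ax":0,"ay":0,"az":0},{"gripper":0,"tx":0,"ty":16,"tz":0,"ax":0,"ay":0,"az":0},{"gripper":0,"tx":0,"ty":24,"tz":0,"ax":0,"ay":0,"az":0},{"gripper":0,"tx":0,"ty":32,"tz":0,"ax":0,"ay":0,"az":0},{"gripper":0,"tx":0,"ty":40,"tz":0,"ax":0,"ay":0,"az":0},{"gripper":0,"tx":0,"ty":48,"tz":0,"ax":0,"ay":0,"az":0},{"gripper":0,"tx":0,"ty":56,"tz":0,"ax":0,"ay":0,"az":0},{"gripper":0,"tx":0,"ty":64,"tz":0,"ax":0,"ay":0,"az":0},{"gripper":0,"tx":0,"ty":72,"tz":0,"ax":0,"ay":0,"az":0},{"gripper":0,"tx":0,"ty":80,"tz":0,"ax":0,"ay":0,"az":0},{"gripper":0,"tx":0,"ty":88,"tz":0,"ax":0,"ay":0,"az":0},{"gripper":0,"tx":0,"ty":96,"tz":0,"ax":0,"ay":0,"az":0}]' | tail -c 700; python3 - <<'E'
from g import *
d=snap('side','side2.png')
cv2.imwrite('pics/side2c.png',cv2.resize(d['image'][180:270,260:400,::-1],None,fx=5,fy=5,interpolation=cv2.INTER_CUBIC))
print(*delta(-68,96.5,.028),observe()['clock'],observe()['ft_force']) 
E
```

```text
clock: 4.4
position: [0.4668, -0.0704, 0.0276]
ee_rot: [[-0.994, -0.111, -0.001], [-0.111, 0.994, 0.0], [0.001, 0.0, -1.0]]
ft_force: [0.2, 0.2, 0.1]
finger_gap: 0.0007
[-0.5 95.6 -0.4] [ 0.  -0.1 -0. ] 4.45 [-0.9  0.5  0.4]
```

View pics/side2c.png

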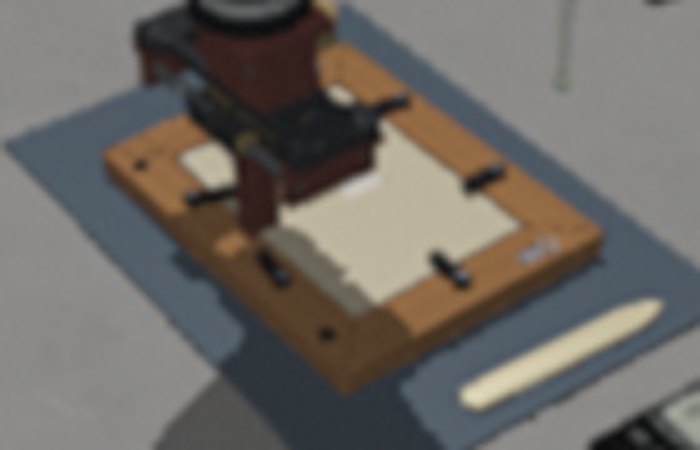

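The near-right button now lies along its rail at crop (272,268), and the wrist force stayed negligible. On to the near-left button, then up the left side.

```bash
python3 -m handwheel '[{"gripper":0,"tx":0,"ty":8,"tz":0,"ax":0,"ay":0,"az":0},{"gripper":0,"tx":0,"ty":16,"tz":0,"ax":0,"ay":0,"az":0},{"gripper":0,"tx":0,"ty":24,"tz":0,"ax":0,"ay":0,"az":0},{"gripper":0,"tx":0,"ty":32,"tz":0,"ax":0,"ay":0,"az":0},{"gripper":0,"tx":0,"ty":40,"tz":0,"ax":0,"ay":0,"az":0},{"gripper":0,"tx":0,"ty":48,"tz":0,"ax":0,"ay":0,"az":0},{"gripper":0,"tx":0,"ty":56,"tz":0,"ax":0,"ay":0,"az":0},{"gripper":0,"tx":0,"ty":64,"tz":0,"ax":0,"ay":0,"az":0},{"gripper":0,"tx":0,"ty":72,"tz":0,"ax":0,"ay":0,"az":0},{"gripper":0,"tx":0,"ty":80,"tz":0,"ax":0,"ay":0,"az":0},{"gripper":0,"tx":0,"ty":88,"tz":0,"ax":0,"ay":0,"az":0},{"gripper":0,"tx":0,"ty":96,"tz":0,"ax":0,"ay":0,"az":0},{"gripper":0,"tx":0,"ty":96,"tz":0,"ax":0,"ay":0,"az":0}]' | tail -c 700; python3 -m handwheel '[{"gripper":0,"tx":-8,"ty":0,"tz":0,"ax":0,"ay":0,"az":0},{"gripper":0,"tx":-16,"ty":0,"tz":0,"ax":0,"ay":0,"az":0},{"gripper":0,"tx":-24,"ty":0,"tz":0,"ax":0,"ay":0,"az":0},{"gripper":0,"tx":-32,"ty":0,"tz":0,"ax":0,"ay":0,"az":0},{"gripper":0,"tx":-40,"ty":0,"tz":0,"ax":0,"ay":0,"az":0},{"gripper":0,"tx":-48,"ty":0,"tz":0,"ax":0,"ay":0,"az":0},{"gripper":0,"tx":-56,"ty":0,"tz":0,"ax":0,"ay":0,"az":0},{"gripper":0,"tx":-64,"ty":0,"tz":0,"ax":0,"ay":0,"az":0},{"gripper":0,"tx":-72,"ty":0,"tz":0,"ax":0,"ay":0,"az":0},{"gripper":0,"tx":-80,"ty":0,"tz":0,"ax":0,"ay":0,"az":0},{"gripper":0,"tx":-88,"ty":0,"tz":0,"ax":0,"ay":0,"az":0},{"gripper":0,"tx":-96,"ty":0,"tz":0,"ax":0,"ay":0,"az":0},{"gripper":0,"tx":-104,"ty":0,"tz":0,"ax":0,"ay":0,"az":0},{"gripper":0,"tx":-112,"ty":0,"tz":0,"ax":0,"ay":0,"az":0},{"gripper":0,"tx":-120,"ty":0,"tz":0,"ax":0,"ay":0,"az":0},{"gripper":0,"tx":-128,"ty":0,"tz":0,"ax":0,"ay":0,"az":0},{"gripper":0,"tx":-136,"ty":0,"tz":0,"ax":0,"ay":0,"az":0},{"gripper":0,"tx":-136,"ty":0,"tz":0,"ax":0,"ay":0,"az":0}]' | tail -c 700; python3 - <<'E'
from g import *
d=snap('side','side3.png')
cv2.imwrite('pics/side3c.png',cv2.resize(d['image'][180:270,260:400,::-1],None,fx=5,fy=5,interpolation=cv2.INTER_CUBIC))
print(*delta(68,96.5,.028),*delta(68,-96.5,.028),observe()['clock'],observe()['ft_force']) 
E
```

```text
clock: 5.75
position: [0.4562, 0.0251, 0.0276]
ee_rot: [[-0.994, -0.112, -0.001], [-0.112, 0.994, 0.0], [0.001, 0.0, -1.0]]
ft_force: [-0.3, 0.4, 0.6]
finger_gap: 0.0003
clock: 7.55
position: [0.5932, 0.0394, 0.0278]
ee_rot: [[-0.994, -0.111, 0.001], [-0.111, 0.994, 0.0], [-0.001, -0.0, -1.0]]
ft_force: [-0.0, 0.9, 0.8]
finger_gap: 0.0001
[ 0.6  1.2 -0.4] [-0.  0. -0.] [   0.4 -191.8   -0.4] [-0.  0. -0.] 7.6 [-0.6  0.8  0.3]
```

View pics/side3c.png

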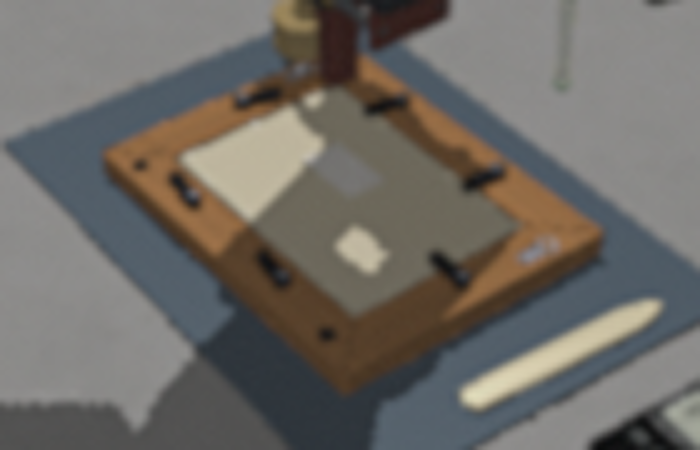

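Three buttons are now on their rails at crop (272,268), (185,188) and (257,97). The frame has not shifted. Next come the far rail and the right side.

```bash
python3 -m handwheel '[{"gripper":0,"tx":0,"ty":-10,"tz":0,"ax":0,"ay":0,"az":0},{"gripper":0,"tx":0,"ty":-20,"tz":0,"ax":0,"ay":0,"az":0},{"gripper":0,"tx":0,"ty":-30,"tz":0,"ax":0,"ay":0,"az":0},{"gripper":0,"tx":0,"ty":-40,"tz":0,"ax":0,"ay":0,"az":0},{"gripper":0,"tx":0,"ty":-50,"tz":0,"ax":0,"ay":0,"az":0},{"gripper":0,"tx":0,"ty":-60,"tz":0,"ax":0,"ay":0,"az":0},{"gripper":0,"tx":0,"ty":-70,"tz":0,"ax":0,"ay":0,"az":0},{"gripper":0,"tx":0,"ty":-80,"tz":0,"ax":0,"ay":0,"az":0},{"gripper":0,"tx":0,"ty":-90,"tz":0,"ax":0,"ay":0,"az":0},{"gripper":0,"tx":0,"ty":-100,"tz":0,"ax":0,"ay":0,"az":0},{"gripper":0,"tx":0,"ty":-110,"tz":0,"ax":0,"ay":0,"az":0},{"gripper":0,"tx":0,"ty":-120,"tz":0,"ax":0,"ay":0,"az":0},{"gripper":0,"tx":0,"ty":-130,"tz":0,"ax":0,"ay":0,"az":0},{"gripper":0,"tx":0,"ty":-140,"tz":0,"ax":0,"ay":0,"az":0},{"gripper":0,"tx":0,"ty":-150,"tz":0,"ax":0,"ay":0,"az":0},{"gripper":0,"tx":0,"ty":-160,"tz":0,"ax":0,"ay":0,"az":0},{"gripper":0,"tx":0,"ty":-170,"tz":0,"ax":0,"ay":0,"az":0},{"gripper":0,"tx":0,"ty":-180,"tz":0,"ax":0,"ay":0,"az":0},{"gripper":0,"tx":0,"ty":-191,"tz":0,"ax":0,"ay":0,"az":0},{"gripper":0,"tx":0,"ty":-191,"tz":0,"ax":0,"ay":0,"az":0}]' | tail -c 700; python3 -m handwheel '[{"gripper":0,"tx":8,"ty":0,"tz":0,"ax":0,"ay":0,"az":0},{"gripper":0,"tx":16,"ty":0,"tz":0,"ax":0,"ay":0,"az":0},{"gripper":0,"tx":24,"ty":0,"tz":0,"ax":0,"ay":0,"az":0},{"gripper":0,"tx":32,"ty":0,"tz":0,"ax":0,"ay":0,"az":0},{"gripper":0,"tx":40,"ty":0,"tz":0,"ax":0,"ay":0,"az":0},{"gripper":0,"tx":48,"ty":0,"tz":0,"ax":0,"ay":0,"az":0},{"gripper":0,"tx":56,"ty":0,"tz":0,"ax":0,"ay":0,"az":0},{"gripper":0,"tx":64,"ty":0,"tz":0,"ax":0,"ay":0,"az":0},{"gripper":0,"tx":72,"ty":0,"tz":0,"ax":0,"ay":0,"az":0},{"gripper":0,"tx":80,"ty":0,"tz":0,"ax":0,"ay":0,"az":0},{"gripper":0,"tx":88,"ty":0,"tz":0,"ax":0,"ay":0,"az":0},{"gripper":0,"tx":96,"ty":0,"tz":0,"ax":0,"ay":0,"az":0},{"gripper":0,"tx":104,"ty":0,"tz":0,"ax":0,"ay":0,"az":0},{"gripper":0,"tx":112,"ty":0,"tz":0,"ax":0,"ay":0,"az":0},{"gripper":0,"tx":112,"ty":6,"tz":0,"ax":0,"ay":0,"az":0},{"gripper":0,"tx":112,"ty":6,"tz":-20,"ax":0,"ay":0,"az":0},{"gripper":0,"tx":112,"ty":6,"tz":-60,"ax":0,"ay":0,"az":0},{"gripper":0,"tx":112,"ty":6,"tz":-100,"ax":0,"ay":0,"az":0},{"gripper":0,"tx":112,"ty":6,"tz":-150,"ax":0,"ay":0,"az":0}]' | tail -c 700
```

```text
clock: 9.6
position: [0.6135, -0.1523, 0.0279]
ee_rot: [[-0.994, -0.109, 0.001], [-0.109, 0.994, -0.001], [-0.001, -0.001, -1.0]]
ft_force: [-0.2, 0.5, -0.6]
finger_gap: 0.0005
clock: 11.5
position: [0.4999, -0.1563, 0.1782]
ee_rot: [[-0.994, -0.111, -0.002], [-0.111, 0.994, 0.001], [0.002, 0.001, -1.0]]
ft_force: [0.9, -0.9, -0.3]
finger_gap: 0.0006
```

```bash
python3 -m handwheel '[{"gripper":0,"tx":0,"ty":40,"tz":-40,"ax":0,"ay":0,"az":0},{"gripper":0,"tx":0,"ty":80,"tz":-60,"ax":0,"ay":0,"az":0},{"gripper":0,"tx":0,"ty":120,"tz":-60,"ax":0,"ay":0,"az":0},{"gripper":0,"tx":0,"ty":160,"tz":-60,"ax":0,"ay":0,"az":0},{"gripper":0,"tx":0,"ty":200,"tz":-60,"ax":0,"ay":0,"az":0},{"gripper":0,"tx":0,"ty":240,"tz":-60,"ax":0,"ay":0,"az":0},{"gripper":0,"tx":0,"ty":280,"tz":-60,"ax":0,"ay":0,"az":0},{"gripper":0,"tx":0,"ty":320,"tz":-60,"ax":0,"ay":0,"az":0},{"gripper":0,"tx":0,"ty":360,"tz":-60,"ax":0,"ay":0,"az":0},{"gripper":0,"tx":0,"ty":400,"tz":-60,"ax":0,"ay":0,"az":0},{"gripper":0,"tx":0,"ty":440,"tz":-60,"ax":0,"ay":0,"az":0},{"gripper":0,"tx":0,"ty":480,"tz":-60,"ax":0,"ay":0,"az":0},{"gripper":0,"tx":0,"ty":480,"tz":-60,"ax":0,"ay":0,"az":0},{"gripper":0,"tx":0,"ty":480,"tz":-60,"ax":0,"ay":0,"az":0}]' | tail -c 400; python3 - <<'E'
from h import *
snap('top','top4.png'); snap('side','side4.png')
E
python3 m.py
```

```text
clock: 12.9
position: [0.4471, 0.3207, 0.2374]
ee_rot: [[-0.994, -0.113, -0.0], [-0.113, 0.994, -0.001], [0.0, -0.001, -1.0]]
ft_force: [-0.1, -0.4, 0.0]
finger_gap: 0.0007
top wood ((534.7232666015625, -63.344635009765625), (210.4864044189453, 271.3456115722656), 6.509295463562012)
buff ((534.7493286132812, -61.724510192871094), (135.38485717773438, 195.390625), 6.365163803100586)
board pt [ 0.5356 -0.061   0.0217]
side wood ((529.9207153320312, -68.498779296875), (216.6053466796875, 285.91937255859375), 6.312403202056885)
buff ((534.412109375, -63.4154052734375), (134.90826416015625, 198.79953002929688), 6.331745147705078)
board pt [ 0.5351 -0.0654  0.0231]
```

View pics/top_crop.png

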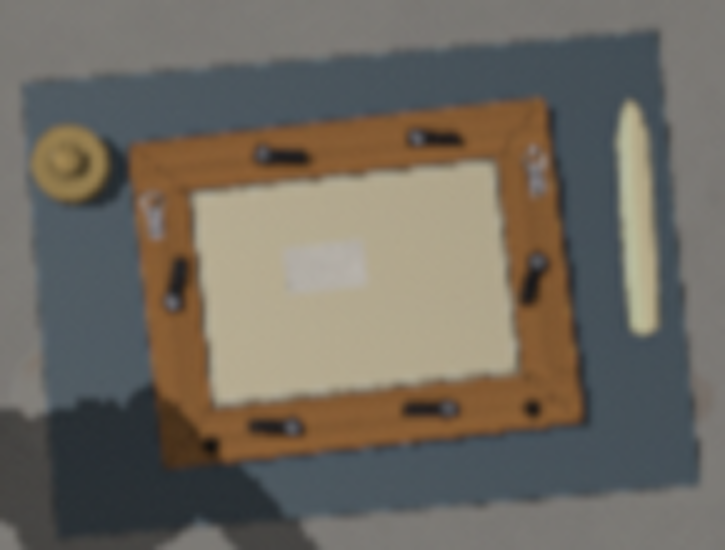

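View pics/side_crop.png

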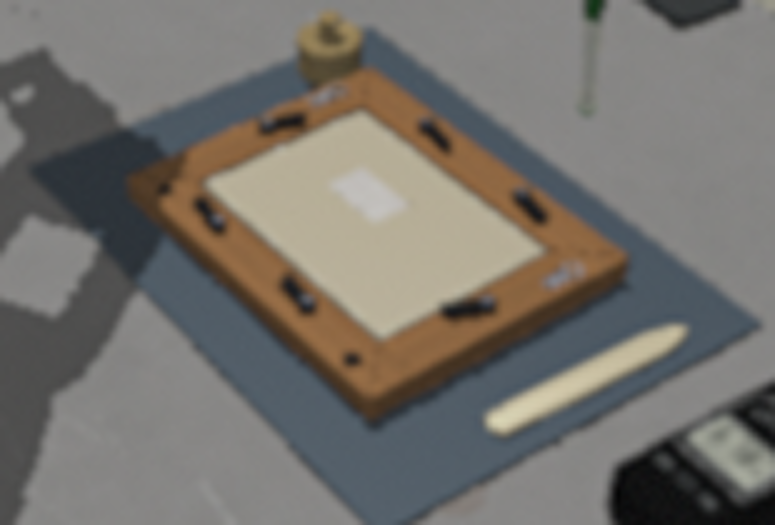

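```bash
python3 -c "
from bench import *
print(job_done())"
```

```text
the job is handed in; nothing more can be done
None
```

I brushed all six turn buttons onto their rails and handed the job in at about 13 s. With the shut fingertips 3.5–4 mm above the rails, I made one lap round the inner edge: near rail, left, far, right. Then I lifted clear and backed off to the left.

- **Buttons:** the closing top and side pictures show all six lying near-parallel to their rails. The left side button, the only one I estimated, is at about 1.27 rad, past the 0.95 needed. None reaches over the board.
- **Frame and board:** before and after measurements agree to about 0.2 mm and 0.04° from the top camera. The side camera agrees to about 0.4 mm.
- **Forces:** wrist readings at the end of each move were about 1 N, which is the noise level. I did not log the force between those readings.
- **Tools:** the brass weight and bone folder sit where they were in the top picture. I did not re-measure the loupe, tin, scalpel or tweezers, but at low height the arm only worked over the frame.
- **Disagreements:** the side camera's outline of the wood came out 5–14 mm too large, because it also sees the frame's side faces, so I did not use it. The first move command was refused because rows need every key. Nothing moved on that call.

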